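# Shut down the induction-heating rig

## Robot

A 6-joint arm with a two-finger parallel gripper is mounted at the origin on the work surface. World frame = base frame: x ahead of the robot, y to its left, z up, the work surface at z = 0. Lengths are in m, angles in rad, forces in N, time in s.
With the tool pointing down it reaches from about 0.3 to 0.75 m from the base axis. Payload 8.5 kg.
Tool frame: the origin (TCP) lies between the finger pads; the fingertips stand 19 mm ahead of it and the grasp point (between the pads) is the TCP; x points along the fingers, z is the direction in which the jaws open and shut, and the axes are right-handed (so a half turn about x gives the same grasp; the last joint's range is limited). The gripper opens to 88 mm and grips with 3 to 60 N. Pads are 18 mm wide; open, the fingers measure 123 mm over their backs; the gripper's body (75 mm by 187 mm) begins 45 mm behind the grasp point.
Start: joints at [-1.371, 0.381, 1.297, -0, 1.464, -0.215], TCP at [0.222, -0.503, 0.258] pointing down, gripper open.
Joint ranges: [-3.11, 3.11], [-0.89, 2.33], [0.22, 2.48], [-1.42, 4.56], [0.17, 2.85], [-2.88, 2.88]. Speed limits (rad/s): [2.39, 2.39, 3.14, 3.14, 3.14, 3.14].

## Interface

Orientations are given as a unit quaternion [x, y, z, w].
In Python, from rig import sense, vision, workorder gives the robot as it stands. The module is installed in compiled form; this text tells all that it offers.
- The arm moves only by the tool send_rows, never from a script. Its argument "commands" is text: rows parted by semicolons, each of 7 numbers parted by spaces: the shift along the tool's x, y, z in m, then the turn, a rotation vector about the tool's x, y, z in degrees, then the finger opening in m, from 0 to 0.0881. In form: tx ty tz ax ay az hand; .... A call has exactly 5 rows; each row is the pose to reach, as a shift and turn from the pose commanded when the call began, along the tool's axes at that moment; what a row does not reach only later rows make up. A row lasts 1/8 s, in which the tool goes at most 62.5 mm and 10.7 degrees, less where a joint would pass 70% of its speed; a pose out of reach is approached as far as the arm can. A call with a gripper value outside its range is refused whole. The fingers move at their own pace and stop on an object; "newtons" is the grip in N (left out, the last holds). Time passes only in rows, so rows that repeat a pose let the fingers close, or fill a call up. It gives the time, the measured TCP pose, the force and the opening at its end, in the units of the state.
- sense(): the state, without advancing time (a new reading comes with each control period).
- vision.capture(name): name is "scene" or "side" or "wrist"; returns the picture (400x640x3 uint8, blue, green, red); there is no depth.
- vision.camera_params(name): a dict with "K" (3x3 intrinsics, pixels), "D" ([k1, k2, p1, p2, k3] as OpenCV has them; the pictures are not rectified), "R" (3x3) and "t" (3): a world point X has camera coordinates R X + t; the wrist camera has in their place "hand_eye" (4x4, takes a point from camera to tool coordinates, whose origin is the TCP and whose axes are the tool frame's). Camera axes: x right, y down, z forward; pixel columns grow to the right and rows downward; lengths in m; the calibration is good to about 2 mm. A picture is of the moment at which its call begins: read the wrist's pose just before it. camera_params takes no time and is no camera call.
- workorder.finish_job(): hands the job in, once; it reports no verdict.
Trained networks look in the newest picture that a camera, given by its name, has taken for a name from the list of things; names that differ only in an ending like _2 or _b are one class to them, and where a whole thing is asked for, a point or a joint stands for the part that bears it (a point fixed in the world has none). Each returns a list of dicts, best first, with "score" (0 to 1); they miss things now and then, are a little off and sometimes report something else, mostly with a low value. They report only what shows in the picture. A call takes as long as a camera call. They do not tell look-alikes from the thing itself.
- vision.look_for(camera, target): "box" ([left, top, right, bottom] in pixels, round what is visible of it).
The state is a dict: "t": time; "qpos": joint angles; "dq": joint speeds; "effort": joint torques, N m; "tool_pos": TCP position; "tcp_rot": TCP orientation; "force": force on the tool from outside, world axes, zero at the start; "ft_torque": the same for the moment, N m; "grip_width": finger opening in m.
Only numpy, scipy, OpenCV 4.12 (cv2) and the standard library are available. Lean on these libraries where they do the work, as an engineer would, in place of code of your own. Each camera call takes 0.05 s, during which the arm holds its last target.

## Task

Switch the induction-heating rig off in the proper order, from the load back to the mains: first the heater driver (the console with the sloping panel), then the variable transformer (the tall vented box with the big dial), and last the socket strip. With the fingertips, press the raised end of each unit's black rocker switch lightly, just until it snaps over. Do not pick up or shove any unit, and leave the capacitor, the screwdriver and the copper coil where they are.

Things in the scene. Friction and masses are not known exactly. Their poses are not given: they have to be found in the camera images.
- driver: Heater driver: grey desk console 140 (x) x 170 mm (y); panel slopes up 10 degrees from its front (-x), 45 to 70 mm high; fins behind to x = +86 mm. Loose, about 1.1 kg. Origin under its centre on the bench, z up. Rocker at right front (y = -45 mm), a 38 mm knob 20 mm tall at left front (y = +45 mm), dark display behind the knob.
- driver_rocker (a joint): Black V-shaped rocker 36 x 26 mm in a 44 x 34 mm bezel. 0 = on (start), 0.34 rad = off; snaps over past 0.17 and stays. About 4 N straight down on the raised end takes it over; then that half lies parallel to its panel, 5 mm above it and 2 mm proud of the bezel. It runs along the driver's y; pivot at (-20, -45, 59) mm.
- driver_rocker_spot (a point): Spot to press: on top of the half that is raised while on, 13 mm from the pivot (its end is at 18 mm), midway across. Goes down 4.3 mm when switched; keep the fingertip on this half, off the pivot. On the driver the raised end points to the driver's -y (away from the knob); axes: the driver's, pitched with the panel, and turning with the rocker.
- variac: Variable transformer: grey steel box with louvres, 170 mm deep (x from -75 to +95 mm), 130 mm wide (y), 115 mm high, loose on rubber feet, 3.5 kg. Origin on the bench, z up. On its flat top: the rocker at the front (x = -45 mm, running along y) and behind it a ribbed 58 mm dial, 28 mm tall, centred at x = +40 mm, already turned down to zero.
- variac_rocker (a joint): Black V-shaped rocker 36 x 26 mm in a 44 x 34 mm bezel. 0 = on (start), 0.34 rad = off; snaps over past 0.17 and stays. About 4 N straight down on the raised end takes it over; then that half lies parallel to its panel, 5 mm above it and 2 mm proud of the bezel. It runs along the transformer's y; pivot at (-45, 0, 120) mm.
- variac_rocker_spot (a point): Spot to press: on top of the half that is raised while on, 13 mm from the pivot (its end is at 18 mm), midway across. Goes down 4.3 mm when switched; keep the fingertip on this half, off the pivot. On the transformer the raised end points to the transformer's +y; axes: the transformer's, turning with the rocker.
- strip: Socket strip: white bar 240 mm long (x from -38 to +202 mm), 58 mm wide (y), 42 mm high, loose on rubber feet, 0.6 kg. Origin on the bench under the rocker's pivot, z up. Three round sockets at x = 70, 119 and 168 mm; the last two hold black plugs 27 mm tall.
- strip_rocker (a joint): Black V-shaped rocker 36 x 26 mm in a 44 x 34 mm bezel. 0 = on (start), 0.34 rad = off; snaps over past 0.17 and stays. About 4 N straight down on the raised end takes it over; then that half lies parallel to its panel, 5 mm above it and 2 mm proud of the bezel. It runs along the strip's x; pivot at (0, 0, 47) mm.
- strip_rocker_spot (a point): Spot to press: on top of the half that is raised while on, 13 mm from the pivot (its end is at 18 mm), midway across. Goes down 4.3 mm when switched; keep the fingertip on this half, off the pivot. On the strip the raised end points to the strip's -x, its near end, away from the sockets; axes: the strip's, turning with the rocker.
- capacitor_mid (a point): Centre of a loose red film capacitor, a block 42 x 20 x 32 mm high, between the units. Leave it alone.
- screwdriver_grip (a point): Handle of a small loose screwdriver, 150 mm long with a black handle, lying between the units. Leave it alone.
- work_coil_mid (a point): Centre of a loose copper tube coil, 72 mm across and 63 mm tall, standing beyond the units. Leave it alone.
There are look-alikes about, which are no part of the job. Leave any green or yellow look-alike of the driver alone.

How it is judged:
By the outcome, as a careful person would: the job done as asked, in the order asked, and still so for the second after the job is handed in, with the robot touching nothing.
It also fails if it takes over 54 s, if anything falls off the work surface, if the arm or the gripper's body presses on something with over 40 N, if the wrist force passes 120 N, or if a joint passes its speed limit or range.

## Working session

There is one attempt and no reset: what is moved stays moved. The work goes in short steps, Python scripts to look and compute and a tool call to move; the robot and the scene stay as the last step left them, time stands still between calls to the robot, and variables do not carry over. Pictures are saved under pics/ and viewed, and the job is handed in when it is done.

Besides the shell and the picture viewer there is one more tool, called after "Request:" by a JSON object that holds its "name" and its "arguments". send_rows: Moves the arm, as the interface text tells. Its arguments: {"type":"object","properties":{"commands":{"type":"string"},"newtons":{"type":"number"}},"required":["commands"]}

```bash
mkdir -p pics; python3 - <<'E'
from rig import sense, vision, workorder
import cv2
s=sense();print(s)
for n in ["scene","side","wrist"]:
    cv2.imwrite(f"pics/{n}0.png",vision.capture(n)); 
    print(n,vision.camera_params(n))
    for t in ["driver","variac","strip","driver_rocker_spot","variac_rocker_spot","strip_rocker_spot"]:
        print(t,[(round(d['score'],2),[round(x) for x in d['box']]) for d in vision.look_for(n,t)])
print(sense()['t'])
E
```

```text
{'t': 0.0, 'qpos': array([-1.37128161e+00,  3.81202171e-01,  1.29826434e+00, -1.91635653e-05,
        1.46363445e+00, -2.15287308e-01]), 'dq': array([-2.07863060e-04, -8.57304132e-04,  1.62954176e-03,  1.30521404e-04,
       -5.33315164e-05, -3.64464705e-04]), 'effort': array([ 1.61615109e-03, -4.37933135e+01, -2.24555504e+01,  7.14950357e-02,
        3.52993584e-02, -9.71499139e-05]), 'tool_pos': array([ 0.22160118, -0.50309197,  0.25713324]), 'tcp_rot': array([ 0.38670064,  0.59262247, -0.38595001,  0.59186469]), 'force': array([-0.65514484,  0.58627013, -0.34503388]), 'ft_torque': array([-0.02799759, -0.07842455, -0.08511718]), 'grip_width': 0.0884077625004199}
scene {'K': array([[477.41418098,   0.        , 321.04435138],
       [  0.        , 477.41418098, 204.52128303],
       [  0.        ,   0.        ,   1.        ]]), 'D': array([-0.06217957,  0.        ,  0.        ,  0.        ,  0.        ]), 'R': array([[-0.81060414,  0.58529657, -0.01867776],
       [ 0.31835141,  0.41368054, -0.85294829],
       [-0.49150108, -0.69734951, -0.52166114]]), 't': array([ 0.48417868, -0.02
[... 1540 characters left out ...]
37544754],
       [  0.        ,   0.        ,   1.        ]]), 'D': array([-0.04113631,  0.        ,  0.        ,  0.        ,  0.        ]), 'hand_eye': array([[ 5.01312598e-04, -2.79683309e-01,  9.60092181e-01,
        -1.27769526e-01],
       [ 5.78940003e-04, -9.60092059e-01, -2.79683576e-01,
         7.34664586e-02],
       [ 9.99999707e-01,  6.96044670e-04, -3.19386389e-04,
        -1.02295861e-04],
       [ 0.00000000e+00,  0.00000000e+00,  0.00000000e+00,
         1.00000000e+00]])}
driver [(0.87, [302, 2, 506, 200]), (0.62, [36, 2, 259, 168])]
variac []
strip []
driver_rocker_spot [(0.96, [165, 8, 209, 58]), (0.8, [351, 39, 392, 80])]
variac_rocker_spot []
strip_rocker_spot []
1.05
```

View pics/scene0.png

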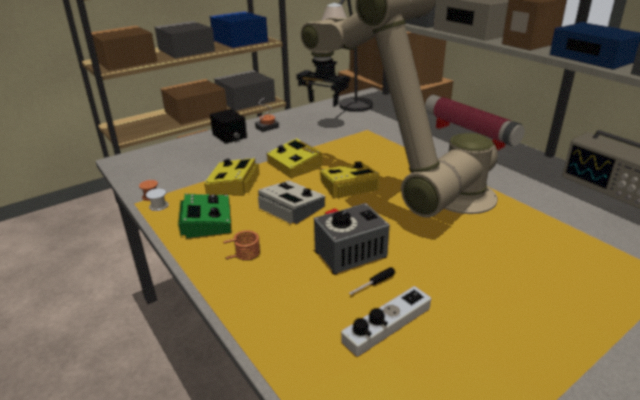

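View pics/side0.png

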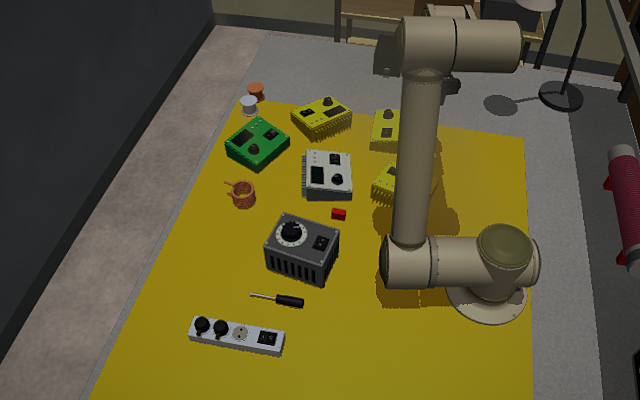

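View pics/wrist0.png

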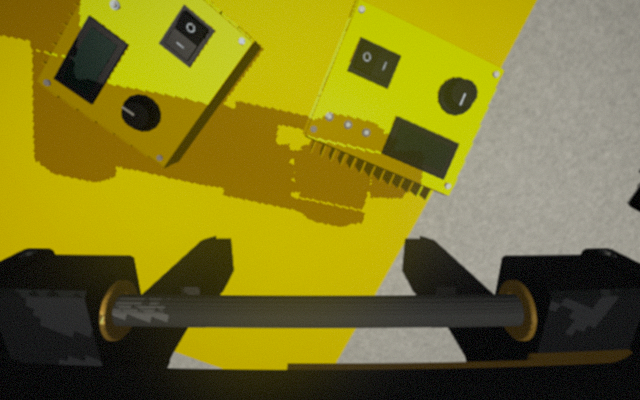

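```bash
python3 - <<'E'
import cv2
a=cv2.imread("pics/scene0.png")[120:370,165:445]; cv2.imwrite("pics/scene0c.png",cv2.resize(a,(672,600),interpolation=2))
a=cv2.imread("pics/side0.png")[80:370,180:450]; cv2.imwrite("pics/side0c.png",cv2.resize(a,(558,600),interpolation=2))
E
```

```text
(no output)
```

View pics/scene0c.png

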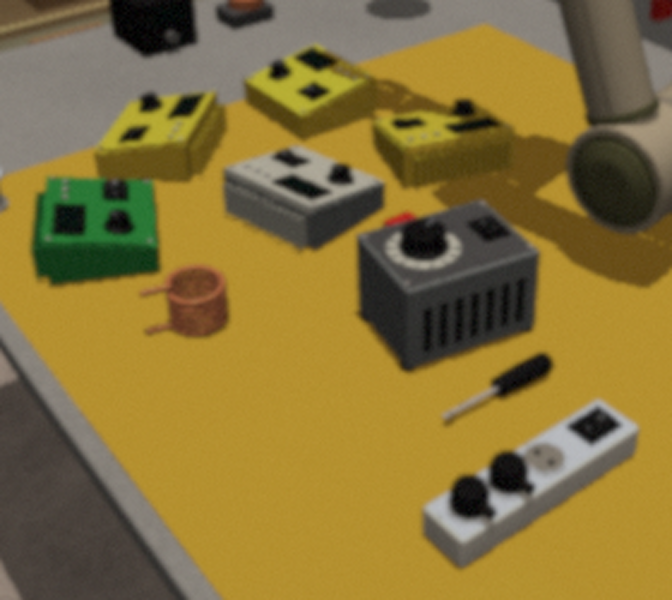

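View pics/side0c.png

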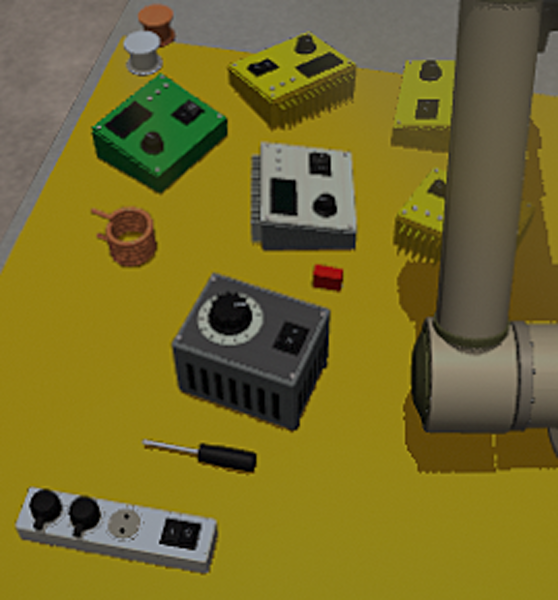

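The possible drivers in the side picture are the green one (257,143), yellow (322,117), yellow (385,130), yellow (400,180) and grey (327,175). Only the grey one fits, and its rocker is at (335,158). The variac is at (301,250) and the strip at (237,335). Next I work out rough positions.

```bash
cat > h.py <<'E'
import numpy as np, cv2
from scipy.spatial.transform import Rotation as Ro
from rig import sense, vision
def ray(name,px,st=None):
    p=vision.camera_params(name)
    u=cv2.undistortPoints(np.array([[px]],float),p['K'],p['D'])[0,0]
    d=np.array([u[0],u[1],1.])
    if 'R' in p: R=p['R'];return -R.T@p['t'], R.T@d
    H=p['hand_eye']; T=Ro.from_quat(st['tcp_rot']).as_matrix()
    return T@H[:3,3]+np.array(st['tool_pos']), T@H[:3,:3]@d
def onz(name,px,z,st=None):
    o,d=ray(name,px,st); return o+d*(z-o[2])/d[2]
def proj(name,X,st=None):
    p=vision.camera_params(name); X=np.atleast_2d(np.asarray(X,float))
    if 'R' in p: C=X@p['R'].T+p['t']
    else:
        T=Ro.from_quat(st['tcp_rot']).as_matrix(); Xt=(X-np.array(st['tool_pos']))@T
        H=p['hand_eye']; C=(Xt-H[:3,3])@H[:3,:3]
    return cv2.projectPoints(C,np.zeros(3),np.zeros(3),p['K'],p['D'])[0][:,0]
E
python3 - <<'E'
from h import *
c=lambda x,y:(180+x/2.0667,80+y/2.069)
s=lambda x,y:(165+x/2.4,120+y/2.4)
np.set_printoptions(precision=4,suppress=True)
for n,a,b,z in [("drv rocker",c(319,162),s(291,158),.061),("drv knob base",c(324,210),s(340,182),.062),
 ("var rocker",c(291,336),s(489,229),.12),("var dialcentre",c(229,321),s(423,248),.118),
 ("strip rocker",c(180,534),s(595,425),.047),("strip socket1",c(124,524),s(546,457),.042),
 ("cap",c(328,277),s(402,221),.02),("coil",c(132,237),s(198,300),.032)]:
    print(n,onz("side",a,z),onz("scene",b,z))
s0=sense(); print(Ro.from_quat(s0['tcp_rot']).as_matrix())
E
```

```text
drv rocker [ 0.4925 -0.3438  0.061 ] [ 0.4959 -0.3361  0.061 ]
drv knob base [ 0.4651 -0.2463  0.062 ] [ 0.4801 -0.2388  0.062 ]
var rocker [0.4538 0.028  0.12  ] [0.459  0.0368 0.12  ]
var dialcentre [0.5371 0.0206 0.118 ] [0.5413 0.0193 0.118 ]
strip rocker [0.5313 0.2882 0.047 ] [0.5349 0.291  0.047 ]
strip socket1 [0.6018 0.2886 0.042 ] [0.6009 0.2909 0.042 ]
cap [ 0.4403 -0.1567  0.02  ] [ 0.4334 -0.1641  0.02  ]
coil [ 0.7375 -0.1596  0.032 ] [ 0.7418 -0.1564  0.032 ]
[[ 0.      0.9152  0.403 ]
 [-0.      0.403  -0.9152]
 [-1.      0.      0.    ]]
```

```bash
cat >> h.py <<'E'
def plan(pos,yawy,pitch=0.):
    """pos: desired TCP; yawy: world angle (deg) of tool y; pitch: turn about tool y deg (after). prints tool shift & rotvec"""
    s=sense(); T=Ro.from_quat(s['tcp_rot']).as_matrix()
    a=np.radians(yawy); x=np.array([0,0,-1.]); y=np.array([np.cos(a),np.sin(a),0]); 
    G=np.column_stack([x,y,np.cross(x,y)])@Ro.from_euler('y',pitch,degrees=True).as_matrix()
    sh=T.T@(np.array(pos)-s['tool_pos']); rv=Ro.from_matrix(T.T@G).as_rotvec(degrees=True)
    print('t',round(s['t'],2),'tcp',s['tool_pos'].round(4),'F',s['force'].round(2),'shift mm',(sh*1e3).round(1),'rv',rv.round(1),'rows',max(np.linalg.norm(sh)/.0625,np.linalg.norm(rv)/10.7).round(1))
    return G
E
python3 -c "
from h import *
plan([.475,-.29,.27],102)"
```

```text
t 1.05 tcp [ 0.2217 -0.5033  0.2578] F [0.2  0.16 0.37] shift mm [-12.2 317.8 -93.1] rv [-78.2   0.    0. ] rows 7.3
```

Request:
{"name": "send_rows", "arguments": {"commands": "-0.012 0.05 -0.015 -10 0 0 0; -0.012 0.1 -0.03 -20 0 0 0; -0.012 0.15 -0.045 -30 0 0 0; -0.012 0.2 -0.06 -40 0 0 0; -0.012 0.25 -0.075 -50 0 0 0", "newtons": 20}}

```text
t: 1.68
tool_pos: [0.4214, -0.3327, 0.2699]
tcp_rot: [0.098, 0.7, -0.098, 0.7]
force: [-0.1, -1.1, 0.3]
grip_width: 0.0404
```

```bash
python3 -c "
from h import *
plan([.475,-.29,.27],102)"
```

```text
t 1.68 tcp [ 0.4214 -0.3327  0.2699] F [-0.1  -1.07  0.26] shift mm [-0.1 55.8 39.8] rv [-27.9   0.    0. ] rows 2.6
```

Request:
{"name": "send_rows", "arguments": {"commands": "0 0.025 0.015 -10 0 0 0; 0 0.05 0.03 -20 0 0 0; 0 0.055 0.04 -28 0 0 0; 0 0.055 0.04 -28 0 0 0; 0 0.055 0.04 -28 0 0 0"}}

```text
t: 2.3
tool_pos: [0.4736, -0.2926, 0.2697]
tcp_rot: [-0.071, 0.704, 0.071, 0.703]
force: [-0.8, 0.2, -0.6]
grip_width: 0.0004
```

```bash
python3 - <<'E'
from h import *
import json
s=sense(); im=vision.capture("wrist"); cv2.imwrite("pics/w1.png",im)
json.dump({k:list(map(float,s[k])) for k in('tool_pos','tcp_rot')},open('w1.json','w'))
plan([.475,-.29,.27],102)
print(proj("wrist",[[.494,-.34,.061],[.473,-.243,.062]],s))
for t in ["driver","driver_rocker_spot"]:print(vision.look_for("wrist",t))
E
```

```text
t 2.35 tcp [ 0.4735 -0.2927  0.2697] F [-0.45 -0.11  0.88] shift mm [-0.3  2.3  2. ] rv [-0.4 -0.  -0. ] rows 0.0
[[325.40338536 220.41895291]
 [325.10294101 132.15379999]]
[{'box': [276.9, 104.7, 419.3, 252.1], 'score': 0.81}, {'box': [111.5, 259.1, 190.6, 364.1], 'score': 0.79}, {'box': [49.3, 39.2, 234.3, 227.1], 'score': 0.72}, {'box': [444.0, 195.1, 586.3, 364.0], 'score': 0.71}, {'box': [297.8, 330.7, 336.7, 365.4], 'score': 0.67}]
[{'box': [139.9, 161.7, 178.0, 197.5], 'score': 0.82}, {'box': [311.1, 204.1, 335.6, 239.4], 'score': 0.65}]
```

View pics/w1.png

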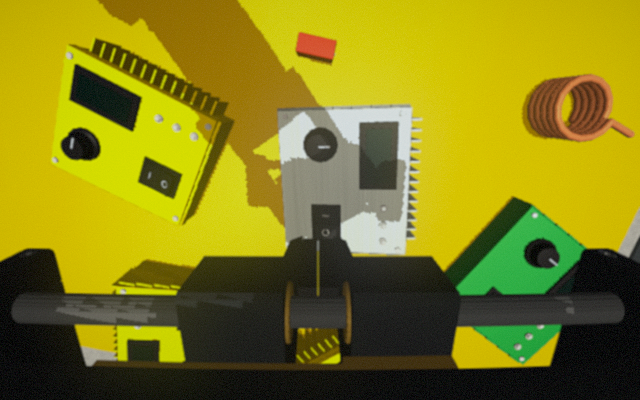

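```bash
python3 - <<'E'
import cv2
a=cv2.imread("pics/w1.png")[95:265,265:425]; cv2.imwrite("pics/w1c.png",cv2.resize(a,None,fx=3.5,fy=3.5,interpolation=2))
E
```

```text
(no output)
```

View pics/w1c.png

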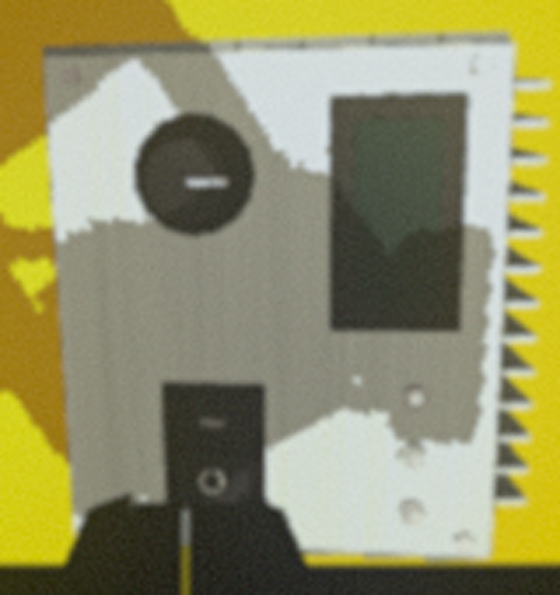

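```bash
python3 - <<'E'
from h import *
import json
from scipy.optimize import least_squares
s=json.load(open('w1.json'))
c=lambda x,y:(265+(x+.5)/3.5-.5,95+(y+.5)/3.5-.5)
px=np.array([c(45,48),c(513,37),c(492,557),c(163,384),c(264,384)])
M=np.array([[-70,85,45],[70,85,70],[70,-85,70],[-37,-23,54],[-3,-23,60]])/1e3
def W(p,M): 
    a=p[2]; R=np.array([[np.cos(a),-np.sin(a),0],[np.sin(a),np.cos(a),0],[0,0,1]]); return M@R.T+[p[0],p[1],0]
r=least_squares(lambda p:(proj("wrist",W(p,M),s)-px).ravel(),[.5,-.29,.2])
print(r.x,np.degrees(r.x[2]),r.fun.reshape(-1,2).round(1))
sp=np.array([[-20,-45,59],[-20,-58,63.4],[-20,45,56]])/1e3
print(W(r.x,sp)); 
for n in("side","scene"):print(proj(n,W(r.x,sp)))
E
```

```text
[ 0.50471237 -0.29553958  0.23939392] 13.716260995485278 [[-1.  -0.2]
 [ 0.7 -2.1]
 [-0.1  2.5]
 [-0.4  0. ]
 [ 0.7  0.5]]
[[ 0.49595286 -0.34399855  0.059     ]
 [ 0.49903534 -0.35662781  0.0634    ]
 [ 0.47461261 -0.25656518  0.056     ]]
[[333.28759029 158.53133992]
 [333.15661092 154.67425638]
 [334.35860265 179.9314702 ]]
[[285.02227703 185.44801388]
 [282.16096022 183.12231778]
 [305.04806583 194.70679502]]
```

```bash
cat >> h.py <<'E'
def W(p,M): 
    a=p[2]; R=np.array([[np.cos(a),-np.sin(a),0],[np.sin(a),np.cos(a),0],[0,0,1]]); return np.atleast_2d(M)@R.T+[p[0],p[1],0]
def over(tip,yawy,pitch,stand):
    a=np.radians(yawy); x=np.array([0,0,-1.]); y=np.array([np.cos(a),np.sin(a),0]); 
    G=np.column_stack([x,y,np.cross(x,y)])@Ro.from_euler('y',pitch,degrees=True).as_matrix()
    return plan(np.array(tip)-(.019+stand)*G[:,0],yawy,pitch)
def snap(tag):
    import json
    s=sense(); im=vision.capture("wrist"); cv2.imwrite(f"pics/{tag}.png",im)
    json.dump({k:list(map(float,s[k])) for k in('tool_pos','tcp_rot')},open(tag+'.json','w'))
    return s
E
python3 -c "
from h import *
t=W([.5047,-.2955,.2394],[-.020,-.059,.059])[0];print(t)
over(t,103.7,-10,.07)"
```

```text
[ 0.49926046 -0.35755974  0.059     ]
t 2.45 tcp [ 0.4736 -0.2926  0.2698] F [-0.74 -0.13 -1.  ] shift mm [123.2 -69.3  -3.4] rv [ -2.  -10.    0.2] rows 2.3
```

Request:
{"name": "send_rows", "arguments": {"commands": "0.03 -0.018 -0.001 -0.5 -2.5 0 0; 0.062 -0.036 -0.002 -1 -5 0 0; 0.092 -0.052 -0.003 -1.5 -7.5 0 0; 0.123 -0.069 -0.003 -2 -10 0 0; 0.123 -0.069 -0.003 -2 -10 0 0"}}

```text
t: 3.08
tool_pos: [0.4839, -0.361, 0.1449]
tcp_rot: [-0.076, 0.639, 0.091, 0.76]
force: [0.8, 0.1, 0.7]
grip_width: 0.0003
```

```bash
python3 - <<'E'
from h import *
s=snap("w2")
t=W([.5047,-.2955,.2394],[-.020,-.059,.059])[0]
over(t,103.7,-10,.07)
M=np.array([[-20,-45,59],[-20,-58,59],[-3,-23,60],[-37,-23,54],[-3,-67,60],[-37,-67,54]])/1e3
print(proj("wrist",W([.5047,-.2955,.2394],M),s).round(1))
E
```

```text
t 3.12 tcp [ 0.4846 -0.3607  0.1467] F [ 1.24 -0.64  0.11] shift mm [-0.1 -0.4 -0.4] rv [-0.  -0.1  0.1] rows 0.0
[[316.6 194.5]
 [316.6 211.8]
 [340.7 163.4]
 [291.4 163.5]
 [339.6 222.4]
 [292.9 222.5]]
```

View pics/w2.png

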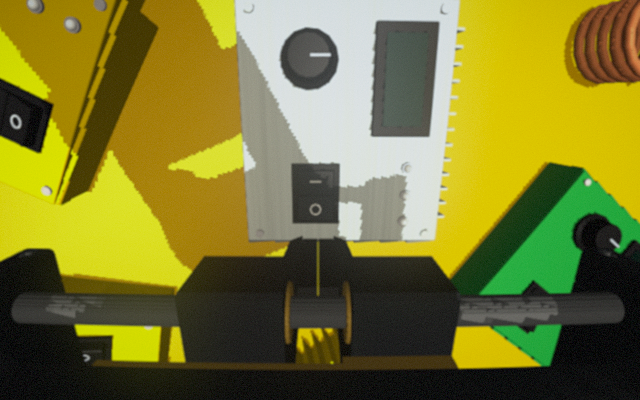

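Request:
{"name": "send_rows", "arguments": {"commands": "0.02 0 0 0 0 0 0; 0.04 0 0 0 0 0 0; 0.055 0 0 0 0 0 0; 0.06 0 0 0 0 0 0; 0.061 0 0 0 0 0 0"}}

```text
t: 3.75
tool_pos: [0.4957, -0.3582, 0.0872]
tcp_rot: [-0.078, 0.638, 0.091, 0.761]
force: [0.2, -1.2, 0.2]
grip_width: 0.0007
```

```bash
python3 -c "
from h import *
t=W([.5047,-.2955,.2394],[-.020,-.059,.059])[0]
over(t,103.7,-10,.0)"
```

```text
t 3.75 tcp [ 0.4957 -0.3582  0.0872] F [ 0.2  -1.16  0.23] shift mm [ 9.4 -0.2 -1.4] rv [0.1 0.  0.2] rows 0.2
```

Request:
{"name": "send_rows", "arguments": {"commands": "0.001 0 0 0 0 0 0; 0.002 0 0 0 0 0 0; 0.003 0 -0.001 0 0 0 0; 0.004 0 -0.001 0 0 0 0; 0.005 0 -0.001 0 0 0 0"}}

```text
t: 4.38
tool_pos: [0.4955, -0.3585, 0.0818]
tcp_rot: [-0.078, 0.638, 0.09, 0.761]
force: [1.0, -1.2, 0.2]
grip_width: 0.0004
```

```bash
python3 -c "
from h import *
t=W([.5047,-.2955,.2394],[-.020,-.059,.059])[0]
over(t,103.7,-10,.0);snap('w3')"
```

```text
t 4.38 tcp [ 0.4955 -0.3585  0.0818] F [ 1.   -1.25  0.19] shift mm [ 4.1  0.  -0.1] rv [0.1 0.  0.2] rows 0.1
```

View pics/w3.png

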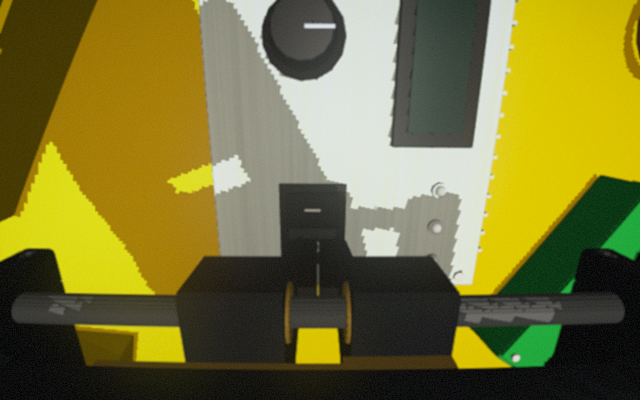

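Request:
{"name": "send_rows", "arguments": {"commands": "0.0007 0 0 0 0 0 0; 0.0014 0 0 0 0 0 0; 0.0021 0 0 0 0 0 0; 0.0028 0 0 0 0 0 0; 0.003 0 0 0 0 0 0"}}

```text
t: 5.05
tool_pos: [0.4959, -0.358, 0.0786]
tcp_rot: [-0.078, 0.638, 0.091, 0.761]
force: [-0.2, -1.0, -0.1]
grip_width: 0.0004
```

```bash
python3 -c "
from h import *
t=W([.5047,-.2955,.2394],[-.020,-.059,.059])[0]
over(t,103.7,-10,.0);snap('w4')"
```

```text
t 5.05 tcp [ 0.4959 -0.358   0.0786] F [-0.17 -1.03 -0.09] shift mm [ 0.9 -0.3 -0. ] rv [ 0.1 -0.   0.2] rows 0.0
```

View pics/w4.png

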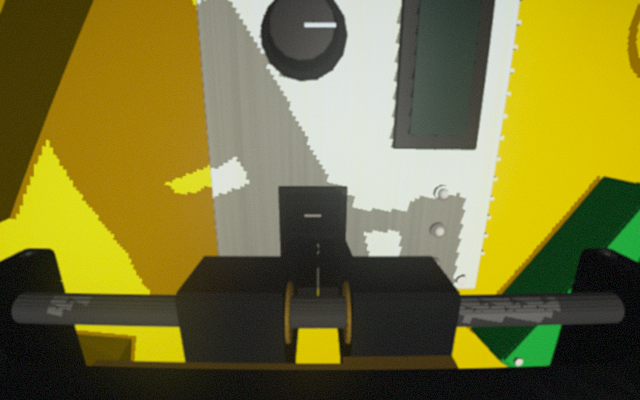

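No force remains, and the dividing line across the rocker is gone, so it may have flipped. I back off and look.

Request:
{"name": "send_rows", "arguments": {"commands": "-0.01 0 0 0 0 0 0; -0.03 0 0 0 0 0 0; -0.05 0 0 0 0 0 0; -0.07 0 0 0 0 0 0; -0.07 0 0 0 0 0 0"}}

```text
t: 5.72
tool_pos: [0.4842, -0.3613, 0.1494]
tcp_rot: [-0.079, 0.637, 0.09, 0.761]
force: [-0.5, -0.2, -0.2]
grip_width: 0.0006
```

```bash
python3 -c "
from h import *
s=snap('w5')
a=cv2.imread('pics/w2.png')[140:245,270:360];b=cv2.imread('pics/w5.png')[140:245,270:360]
cv2.imwrite('pics/w5c.png',cv2.resize(np.hstack([a,b]),None,fx=4.4,fy=4.4,interpolation=2))
im=vision.capture('side')[135:215,285:365];im0=cv2.imread('pics/side0.png')[135:215,285:365]
cv2.imwrite('pics/side5c.png',cv2.resize(np.hstack([im0,im]),None,fx=5,fy=5,interpolation=2))
"
```

```text
(no output)
```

View pics/w5c.png

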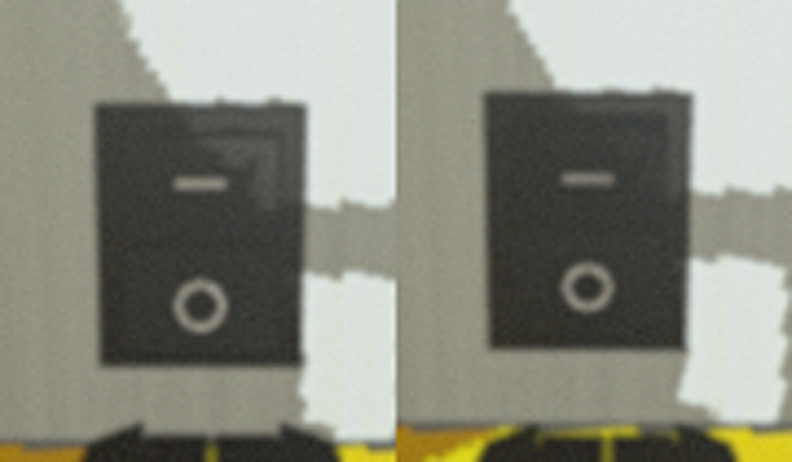

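View pics/side5c.png

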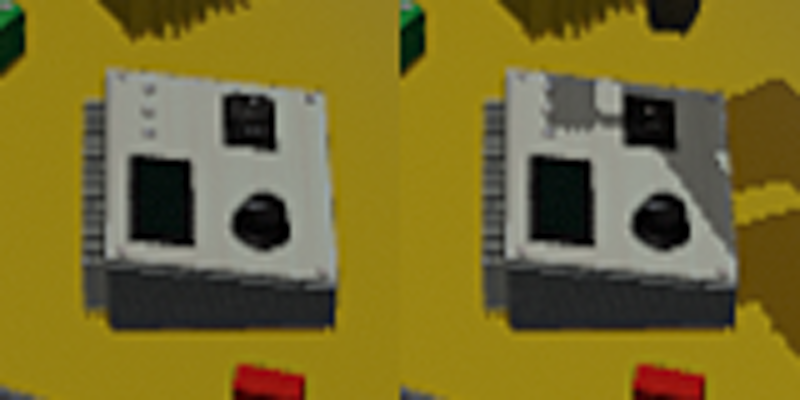

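The driver's rocker is over: against its bezel, the "–" mark moved 1.5 mm down and the "O" 0.5 mm up, as a flipped rocker would show. The console hasn't moved. The variac is next.

```bash
python3 -c "
from h import *
plan([.456,.03,.26],82)"
```

```text
t 5.83 tcp [ 0.4839 -0.3606  0.1473] F [-0.11 -0.45  0.04] shift mm [-100.6  385.7   84.5] rv [21.7  9.9 -1.7] rows 6.5
```

Request:
{"name": "send_rows", "arguments": {"commands": "-0.03 0.04 0.012 3 2 0 0; -0.06 0.09 0.025 7 4 -0.5 0; -0.08 0.14 0.035 11 6 -1 0; -0.09 0.2 0.047 15 8 -1 0; -0.1 0.26 0.058 18 9 -1.5 0"}}

```text
t: 6.45
tool_pos: [0.4603, -0.0966, 0.255]
tcp_rot: [0.027, 0.701, -0.027, 0.712]
force: [0.5, 1.6, -0.3]
grip_width: 0.0004
```

```bash
python3 -c "
from h import *
plan([.456,.03,.26],82)"
```

```text
t 6.45 tcp [ 0.4603 -0.0966  0.255 ] F [ 0.48  1.56 -0.27] shift mm [ -5.1 125.9 -14. ] rv [ 3.6  0.8 -0.1] rows 2.0
```

Request:
{"name": "send_rows", "arguments": {"commands": "-0.003 0.05 -0.005 2 0.8 0 0; -0.005 0.1 -0.01 3.5 0.8 0 0; -0.005 0.126 -0.014 3.5 0.8 0 0; -0.005 0.126 -0.014 3.5 0.8 0 0; -0.005 0.126 -0.014 3.5 0.8 0 0"}}

```text
t: 7.08
tool_pos: [0.4562, 0.0276, 0.2598]
tcp_rot: [0.048, 0.705, -0.048, 0.706]
force: [-0.7, -0.5, -0.7]
grip_width: 0.0005
```

```bash
python3 - <<'E'
from h import *
s=snap("w6"); plan([.456,.03,.26],82)
print(proj("wrist",[[.456,.033,.12]],s))
print(vision.look_for("wrist","variac_rocker_spot"))
E
```

```text
t 7.12 tcp [0.4562 0.0274 0.2598] F [-0.08 -0.47  0.36] shift mm [-0.2  2.6 -0.6] rv [ 0.2  0.1 -0.1] rows 0.0
[[314.99520937 188.44198656]]
[{'box': [301.6, 171.0, 332.9, 213.2], 'score': 0.64}]
```

View pics/w6.png

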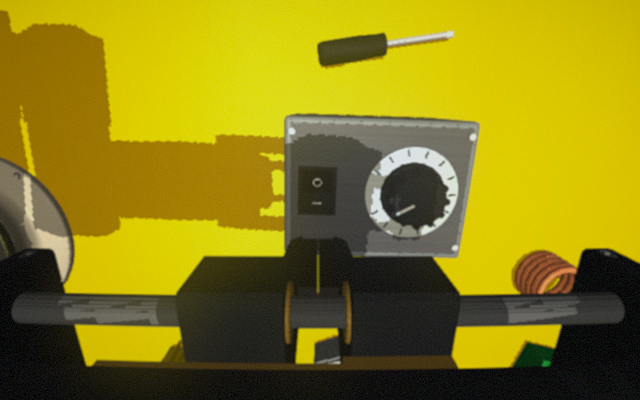

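```bash
python3 -c "
import cv2
a=cv2.imread('pics/w6.png')[105:265,275:490];cv2.imwrite('pics/w6c.png',cv2.resize(a,None,fx=3.5,fy=3.5,interpolation=2))"
```

```text
(no output)
```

View pics/w6c.png

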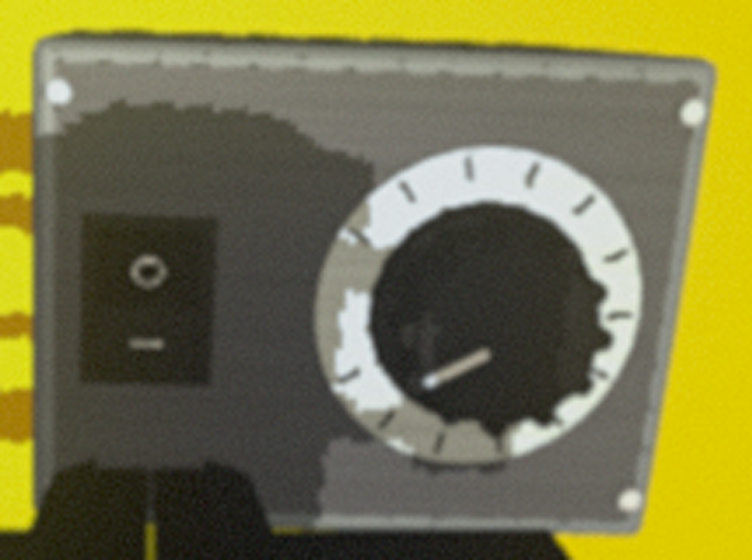

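```bash
python3 - <<'E'
from h import *
import json
from scipy.optimize import least_squares
s=json.load(open('w6.json'))
c=lambda x,y:(275+(x+.5)/3.5-.5,105+(y+.5)/3.5-.5)
px=np.array([c(81,214),c(217,218),c(211,385),c(80,383),c(478,305),c(36,36),c(716,62)])
M=np.array([[-62,22,118],[-28,22,118],[-28,-22,118],[-62,-22,118],[40,0,116],[-75,65,115],[95,65,115]])/1e3
r=least_squares(lambda p:(proj("wrist",W(p,M),s)-px).ravel(),[.5,0.03,-.1])
print(r.x,np.degrees(r.x[2]),r.fun.reshape(-1,2).round(1))
P=W(r.x,np.array([[-45,0,120],[-45,14,120]])/1e3);print(P)
for n in("side","scene"):print(proj(n,P))
over(P[1],90+np.degrees(r.x[2]),0,.03)
E
```

```text
[ 0.50147497  0.02265023 -0.16447824] -9.423909175267383 [[ 0.1  0.2]
 [ 0.2  0.2]
 [-0.3  0.2]
 [-0.2 -0.3]
 [-0.6  1.2]
 [-1.6 -0.2]
 [ 2.3 -0.8]]
[[0.45708229 0.03001842 0.12      ]
 [0.45937462 0.04382948 0.12      ]]
[[319.42872085 242.78571411]
 [317.41085475 246.83554993]]
[[367.67207513 214.14697856]
 [370.3198845  216.57320914]]
t 7.17 tcp [0.4562 0.0273 0.2599] F [-0.17  1.02  0.27] shift mm [90.9 16.7  0.7] rv [ 1.6  0.1 -0.1] rows 1.5
```

Request:
{"name": "send_rows", "arguments": {"commands": "0.02 0.01 0 1 0 0 0; 0.045 0.0165 0.0005 1.5 0 0 0; 0.07 0.0165 0.0005 1.5 0 0 0; 0.09 0.0165 0.0005 1.5 0 0 0; 0.091 0.0165 0.0005 1.5 0 0 0"}}

```text
t: 7.8
tool_pos: [0.4587, 0.0439, 0.1683]
tcp_rot: [0.058, 0.705, -0.057, 0.705]
force: [0.3, -0.0, -0.2]
grip_width: 0.0002
```

```bash
python3 - <<'E'
from h import *
p=[.50147,.02265,-.16448]
s=snap("w7"); t=W(p,[-.045,.014,.12])[0]; over(t,80.6,0,0)
M=np.array([[-62,22,118],[-28,22,118],[-28,-22,118],[-62,-22,118]])/1e3
print(proj("wrist",W(p,M),s).round(1))
a=cv2.imread('pics/w7.png')[110:300,220:420];cv2.imwrite('pics/w7c.png',cv2.resize(a,None,fx=3,fy=3,interpolation=2))
E
```

```text
t 7.85 tcp [0.4591 0.044  0.1691] F [0.29 0.4  0.35] shift mm [30.1 -0.2  0.2] rv [ 0.1  0.1 -0.1] rows 0.5
[[288.9 220.3]
 [345.  220.4]
 [343.2 284.3]
 [290.6 284.3]]
```

View pics/w7c.png

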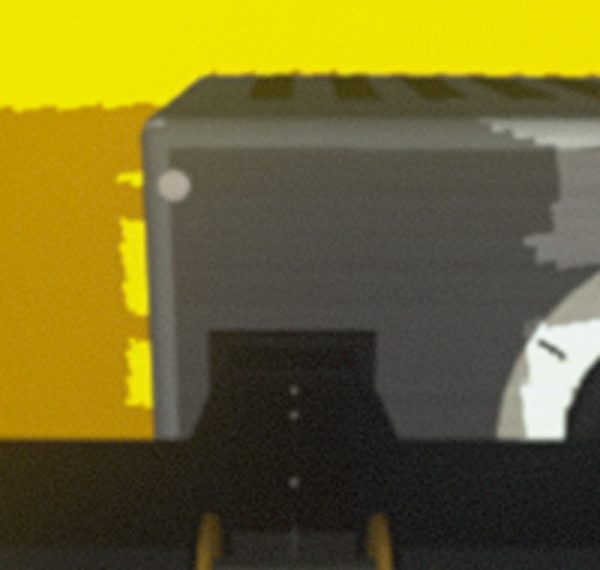

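Request:
{"name": "send_rows", "arguments": {"commands": "0.01 0 0 0 0 0 0; 0.018 0 0 0 0 0 0; 0.022 0 0 0 0 0 0; 0.023 0 0 0 0 0 0; 0.024 0 0 0 0 0 0"}}

```text
t: 8.48
tool_pos: [0.4592, 0.0447, 0.1453]
tcp_rot: [0.058, 0.704, -0.057, 0.706]
force: [-0.0, 0.1, 1.5]
grip_width: 0.0004
```

Request:
{"name": "send_rows", "arguments": {"commands": "0.0008 0 0 0 0 0 0; 0.0016 0 0 0 0 0 0; 0.0024 0 0 0 0 0 0; 0.0032 0 0 0 0 0 0; 0.004 0 0 0 0 0 0"}}

```text
t: 9.1
tool_pos: [0.459, 0.0446, 0.141]
tcp_rot: [0.058, 0.704, -0.057, 0.706]
force: [0.4, -0.3, 0.1]
grip_width: 0.0004
```

```bash
python3 - <<'E'
from h import *
p=[.50147,.02265,-.16448]
s=snap("w8"); t=W(p,[-.045,.014,.12])[0]; over(t,80.6,0,0)
E
```

```text
t 9.15 tcp [0.459  0.0446 0.141 ] F [ 0.25  0.06 -0.5 ] shift mm [ 2.  -0.7  0.5] rv [ 0.1  0.1 -0.1] rows 0.0
```

Request:
{"name": "send_rows", "arguments": {"commands": "0.0005 0 0 0 0 0 0; 0.001 0 0 0 0 0 0; 0.001 0 0 0 0 0 0; 0.001 0 0 0 0 0 0; 0.001 0 0 0 0 0 0"}}

```text
t: 9.78
tool_pos: [0.4591, 0.0447, 0.1403]
tcp_rot: [0.058, 0.704, -0.057, 0.706]
force: [-0.1, -0.3, -0.3]
grip_width: 0.0007
```

Request:
{"name": "send_rows", "arguments": {"commands": "-0.02 0 0 0 0 0 0; -0.06 -0.003 0 0 0 0 0; -0.1 -0.017 0 0 0 0 0; -0.12 -0.017 0 0 0 0 0; -0.12 -0.017 0 0 0 0 0"}}

```text
t: 10.4
tool_pos: [0.4564, 0.0276, 0.2611]
tcp_rot: [0.058, 0.703, -0.057, 0.707]
force: [0.1, 1.2, -0.8]
grip_width: 0.0005
```

```bash
python3 - <<'E'
from h import *
p=[.50147,.02265,-.16448]
s=snap("w9"); print(s['tool_pos'])
a=cv2.imread('pics/w6.png')[155:225,285:350];b=cv2.imread('pics/w9.png')[155:225,285:350]
cv2.imwrite('pics/w9c.png',cv2.resize(np.hstack([a,b]),None,fx=6,fy=6,interpolation=2))
E
```

```text
[0.4564081  0.02763031 0.26113937]
```

View pics/w9c.png

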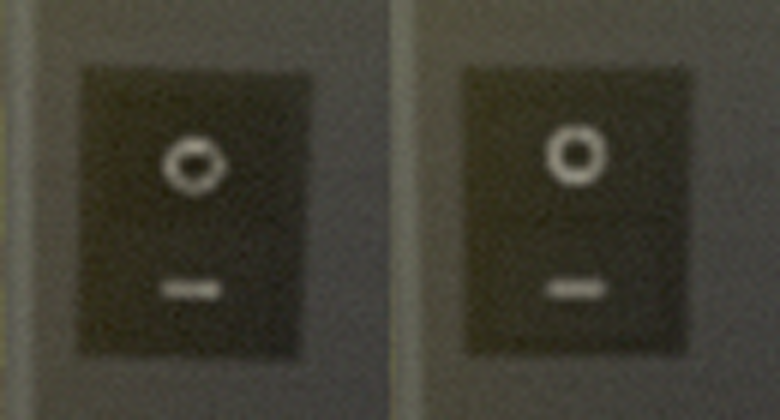

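The variac has flipped too: its "O" moved outward and looks round now that it lies flat. The strip is next.

```bash
python3 -c "
from h import *
plan([.525,.29,.19],0)"
```

```text
t 10.45 tcp [0.456  0.0278 0.2599] F [ 0.01 -0.21 -0.43] shift mm [ 70.4 269.8  25.6] rv [80.7  0.1 -0.2] rows 7.5
```

Request:
{"name": "send_rows", "arguments": {"commands": "0 0.05 0.005 10 0 0 0; 0 0.1 0.01 20 0 0 0; 0.02 0.15 0.015 30 0 0 0; 0.04 0.2 0.02 40 0 0 0; 0.06 0.25 0.025 50 0 0 0"}}

```text
t: 11.08
tool_pos: [0.5209, 0.2723, 0.1982]
tcp_rot: [0.352, 0.614, -0.351, 0.614]
force: [-0.5, -0.1, 0.1]
grip_width: 0.0003
```

```bash
python3 -c "
from h import *
plan([.525,.29,.19],0)"
```

```text
t 11.07 tcp [0.5209 0.2723 0.1982] F [-0.5  -0.12  0.12] shift mm [  8.2  12.5 -13.2] rv [30.4 -0.  -0. ] rows 2.8
```

Request:
{"name": "send_rows", "arguments": {"commands": "0.004 0.005 -0.006 10 0 0 0; 0.008 0.012 -0.013 20 0 0 0; 0.008 0.0125 -0.013 30.4 0 0 0; 0.008 0.0125 -0.013 30.4 0 0 0; 0.008 0.0125 -0.013 30.4 0 0 0"}}

```text
t: 11.7
tool_pos: [0.5251, 0.288, 0.1919]
tcp_rot: [0.498, 0.502, -0.497, 0.502]
force: [0.6, 0.2, -0.5]
grip_width: 0.0008
```

```bash
python3 - <<'E'
from h import *
s=snap("w10"); plan([.525,.29,.19],0); print(s['qpos'])
print(vision.look_for("wrist","strip_rocker_spot"))
E
```

```text
t 11.75 tcp [0.5252 0.288  0.1922] F [-0.72 -0.05 -0.64] shift mm [ 2.2 -0.2 -2. ] rv [ 0.5 -0.1 -0.1] rows 0.0
[3.04023543e-01 5.16838090e-01 1.26459301e+00 2.93459779e-04
 1.35864526e+00 1.86578004e+00]
[]
```

View pics/w10.png

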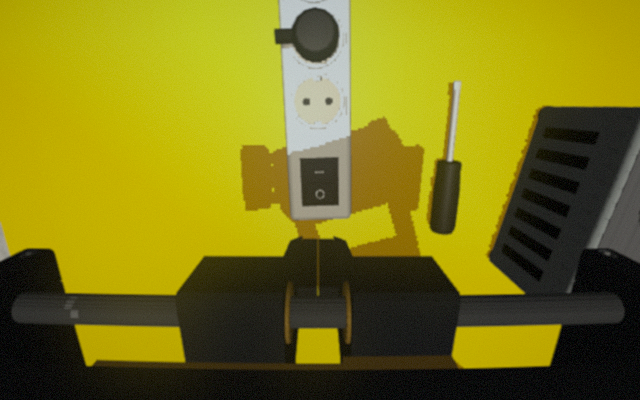

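```bash
python3 -c "
import cv2
a=cv2.imread('pics/w10.png')[70:225,270:370];cv2.imwrite('pics/w10c.png',cv2.resize(a,None,fx=3.8,fy=3.8,interpolation=2))"
```

```text
(no output)
```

View pics/w10c.png

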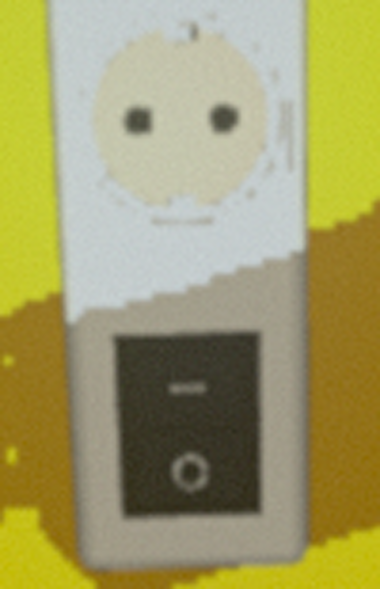

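```bash
python3 - <<'E'
from h import *
import json
from scipy.optimize import least_squares
s=json.load(open('w10.json'))
c=lambda x,y:(270+(x+.5)/3.8-.5,70+(y+.5)/3.8-.5)
px=np.array([c(114,336),c(260,332),c(260,513),c(124,517),c(180,118)])
M=np.array([[22,17,45],[22,-17,45],[-22,-17,45],[-22,17,45],[70,0,42]])/1e3
r=least_squares(lambda p:(proj("wrist",W(p,M),s)-px).ravel(),[.53,0.29,0])
print(r.x,np.degrees(r.x[2]),r.fun.reshape(-1,2).round(1))
P=W(r.x,np.array([[0,0,47],[-14,0,47]])/1e3);print(P)
for n in("side","scene"):print(proj(n,P))
over(P[1],np.degrees(r.x[2]),0,.03)
E
```

```text
[0.53508235 0.2871887  0.04018878] 2.302647722199822 [[-0.1  0. ]
 [-0.  -0.1]
 [ 0.6 -0.1]
 [-0.5 -0.1]
 [ 0.1  0.2]]
[[0.53508235 0.2871887  0.047     ]
 [0.52109365 0.28662621 0.047     ]]
[[265.72798741 337.41289684]
 [271.26090053 338.37753468]]
[[411.74858889 296.25102548]
 [415.72605469 293.72265123]]
t 11.8 tcp [0.5253 0.288  0.1924] F [0.84 0.33 0.78] shift mm [96.3 -4.4  1.4] rv [-1.9 -0.1 -0.1] rows 1.5
```

Request:
{"name": "send_rows", "arguments": {"commands": "0.025 -0.002 0.001 -1 0 0 0; 0.05 -0.0045 0.0015 -2 0 0 0; 0.075 -0.0045 0.0015 -2 0 0 0; 0.096 -0.0045 0.0015 -2 0 0 0; 0.096 -0.0045 0.0015 -2 0 0 0"}}

```text
t: 12.42
tool_pos: [0.5205, 0.2863, 0.0955]
tcp_rot: [0.49, 0.51, -0.49, 0.51]
force: [-0.3, -0.4, 0.5]
grip_width: 0.0004
```

```bash
python3 - <<'E'
from h import *
p=[.53508,.28719,.04019]
s=snap("w11"); over(W(p,[-.014,0,.047])[0],2.3,0,0)
M=np.array([[22,17,45],[22,-17,45]])/1e3
print(proj("wrist",W(p,M),s).round(1))
a=cv2.imread('pics/w11.png')[110:300,220:420];cv2.imwrite('pics/w11c.png',cv2.resize(a,None,fx=3,fy=3,interpolation=2))
E
```

```text
t 12.47 tcp [0.5211 0.2866 0.0967] F [ 0.91 -0.6  -0.2 ] shift mm [30.7 -0.1 -0. ] rv [ 0.1 -0.  -0.1] rows 0.5
[[289.1 174.2]
 [347.6 174.3]]
```

View pics/w11c.png

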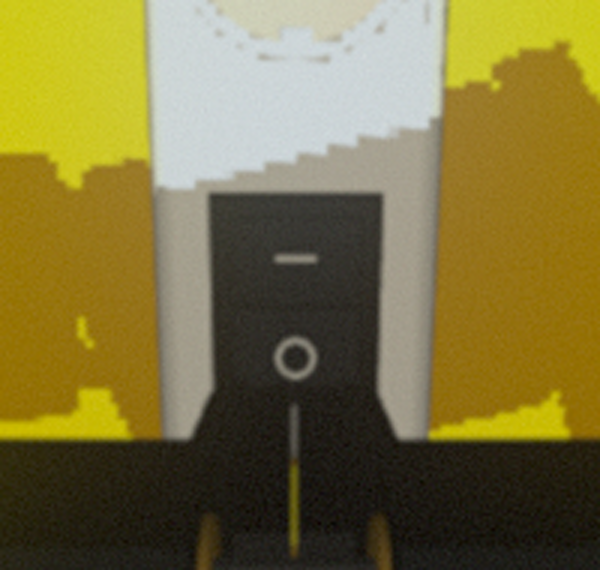

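Bezel corners are at crop (208,193) and (383,193), i.e. (289,174) and (347.5,174), matching the prediction. I press now.

Request:
{"name": "send_rows", "arguments": {"commands": "0.01 0 0 0 0 0 0; 0.018 0 0 0 0 0 0; 0.022 0 0 0 0 0 0; 0.023 0 0 0 0 0 0; 0.024 0 0 0 0 0 0"}}

```text
t: 13.1
tool_pos: [0.5213, 0.2867, 0.0728]
tcp_rot: [0.491, 0.51, -0.489, 0.51]
force: [-0.5, 0.1, 0.1]
grip_width: 0.0003
```

Request:
{"name": "send_rows", "arguments": {"commands": "0.001 0 0 0 0 0 0; 0.002 0 0 0 0 0 0; 0.003 0 0 0 0 0 0; 0.004 0 0 0 0 0 0; 0.0045 0 0 0 0 0 0"}}

```text
t: 13.72
tool_pos: [0.5213, 0.2867, 0.068]
tcp_rot: [0.491, 0.51, -0.489, 0.51]
force: [-0.3, -0.1, 0.6]
grip_width: 0.0003
```

Request:
{"name": "send_rows", "arguments": {"commands": "0.0005 0 0 0 0 0 0; 0.001 0 0 0 0 0 0; 0.001 0 0 0 0 0 0; 0.001 0 0 0 0 0 0; 0.001 0 0 0 0 0 0"}}

```text
t: 14.35
tool_pos: [0.5212, 0.2867, 0.0672]
tcp_rot: [0.491, 0.51, -0.489, 0.51]
force: [0.1, -0.3, 0.0]
grip_width: 0.0005
```

Request:
{"name": "send_rows", "arguments": {"commands": "-0.02 0 0 0 0 0 0; -0.06 0 0 0 0 0 0; -0.1 0 0 0 0 0 0; -0.125 0.0045 0 0 0 0 0; -0.125 0.0045 0 0 0 0 0"}}

```text
t: 14.98
tool_pos: [0.526, 0.2869, 0.1937]
tcp_rot: [0.492, 0.509, -0.488, 0.511]
force: [0.4, 0.5, -0.1]
grip_width: 0.0005
```

```bash
python3 - <<'E'
from h import *
s=snap("w12"); print(s['tool_pos'],s['t'])
a=cv2.imread('pics/w10.png')[145:225,280:355];b=cv2.imread('pics/w12.png')[145:225,280:355]
cv2.imwrite('pics/w12c.png',cv2.resize(np.hstack([a,b]),None,fx=5,fy=5,interpolation=2))
cv2.imwrite('pics/side12.png',vision.capture('side'))
E
```

```text
[0.52603109 0.2869095  0.19367717] 14.975
```

View pics/w12c.png

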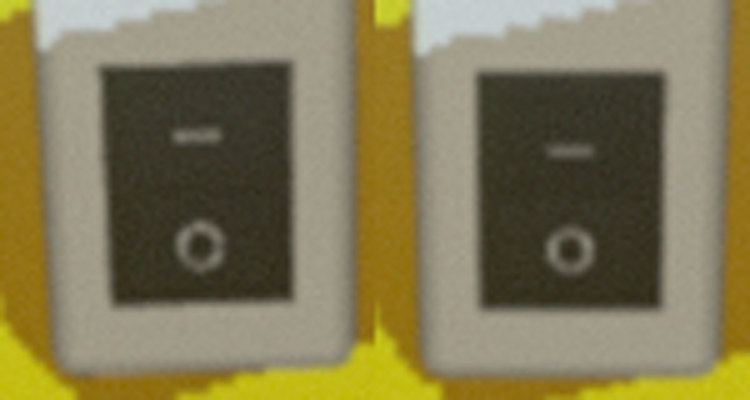

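View pics/side12.png

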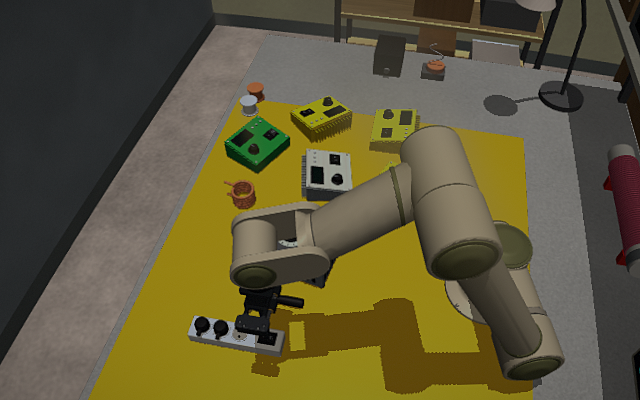

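All three rockers show the shift of a completed snap, and the robot touches nothing, so I hand in.

```bash
python3 -c "
from rig import workorder,sense
print(workorder.finish_job(), sense()['t'])"
```

```text
the job is handed in; nothing more can be done
the job is handed in; nothing more can be done
```

I switched off the grey heater driver, then the variac, then the socket strip, pressing each rocker's raised "O" end with the closed fingertips. I handed the job in at about 15 s, with the gripper clear of everything.

- **Switches:** the before-and-after wrist pictures show the rocker marks shifted on all three, as they should after the snap. On the driver and strip, "–" moved about 1.5–2 mm and "O" about 0.5 mm. On the variac, "O" moved outward and now lies flat.
- **Force:** the readings, taken at the end of each move, never went above about 2 N. I did not catch the roughly 4 N snap itself, so the pictures are the only evidence for the switching.
- **Units and loose things:** none of the three units had moved visibly after its press. The coil was in place in the last side picture. The arm hid the capacitor and the variac there, so those two were not checked at the end. I did not check the screwdriver closely either, but it lay clear of every move.

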